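Sort the stripped-down frame fixture parts into their trays

TASK

Sort the loose parts on the welding table into the three wooden trays: the two V-blocks into the tray with two bays, one in each bay; the two bottom-bracket shells into the undivided rectangular tray; and the big bolt into the round dish. Every part must end up flat on its tray's floor and the same way up as it is now (grooves up, shells on end, bolt on its head), and the little machinist's square standing among them must stay where it is.

Things in the scene. Friction and masses are not known exactly. Their poses are not given: they have to be found in the camera images.
- v_block_a: Bare aluminium V-block, 48 (x) x 44 (y) x 42 mm high, about 0.2 kg; a V groove 28 mm wide at the top and about 17 mm deep runs along its x axis in its upper face. Its four sides are flat and upright and it can be gripped across either pair. Origin: centre of its underside; z up. Any yaw at the start. The other V-block is identical.
- v_block_b: Bare aluminium V-block, 48 (x) x 44 (y) x 42 mm high, about 0.2 kg; a V groove 28 mm wide at the top and about 17 mm deep runs along its x axis in its upper face. Its four sides are flat and upright and it can be gripped across either pair. Origin: centre of its underside; z up. Any yaw at the start. The other V-block is identical.
- shell_a: Bare steel bottom-bracket shell: a plain tube standing on end, 41 mm outside diameter, 34 mm inside, 68 mm high, about 0.16 kg. Origin: centre of its underside; z is its axis, up. The other shell is identical.
- shell_b: Bare steel bottom-bracket shell: a plain tube standing on end, 41 mm outside diameter, 34 mm inside, 68 mm high, about 0.16 kg. Origin: centre of its underside; z is its axis, up. The other shell is identical.
- bolt: Big bare steel hex bolt standing upside down on its head, about 0.22 kg: head 30 mm across flats (35 mm across corners) and 12.5 mm thick below, plain round shank 20 mm in diameter and 55 mm long above it, 67.5 mm high in all. Origin: centre of its underside (the head's outer face); z along the shank, up.
- two_bay_tray: Pale wooden rectangular tray fixed to the table, 100 (x) x 160 (y) mm outside, 14 mm high, walls and floor 5 mm thick; a 5 mm wall of the same height across the middle, along its x axis, parts it into two bays, each 90 x 72.5 mm inside, with centres at y = +38.75 and -38.75 mm. Origin: centre of its underside; inner floor at z = 5 mm. For the V-blocks, one per bay.
- plain_tray: Pale wooden rectangular tray fixed to the table, 100 (x) x 160 (y) mm outside, 14 mm high, walls and floor 5 mm thick, without a dividing wall. Origin: centre of its underside; inner floor at z = 5 mm. For both shells, anywhere inside.
- round_dish: Pale wooden round dish fixed to the table, 110 mm outside diameter, 100 mm inside, 14 mm high, floor 5 mm thick. Origin: centre of its underside. For the bolt, anywhere inside.
- square: Machinist's square to be left alone, standing loose among the parts: dark steel stock 70 (x) x 22 (y) x 18 mm high lying flat, with a thin steel blade (24 x 4 mm) rising near its +x end to 62 mm above the table. Origin: centre of its underside.
Mind the look-alikes: they are no part of the job. What is shaped like the v_block_b but yellow is not meant.

How it is judged:
At the end, for the whole second after the job is handed in: One V-block in each bay of the two-bay tray, both shells in the undivided rectangular tray and the bolt in the round dish: each wholly inside, resting on the tray's floor (underside within 4 mm of it), upright as at the start (within 0.12 rad), released and at rest (((x of v_block_a in the frame of two_bay_tray between -0.046 and 0.046 m and y of v_block_a in the frame of two_bay_tray between 0.002 and 0.078 m and z of v_block_a in the frame of two_bay_tray between 0.002 and 0.009 m and angle between each of v_block_a, v_block_b's own z axis and vertical below 0.12 rad and x of v_block_b in the frame of two_bay_tray between -0.046 and 0.046 m and y of v_block_b in the frame of two_bay_tray between -0.078 and -0.002 m and z of v_block_b in the frame of two_bay_tray between 0.002 and 0.009 m) or (x of v_block_b in the frame of two_bay_tray between -0.046 and 0.046 m and y of v_block_b in the frame of two_bay_tray between 0.002 and 0.078 m and z of v_block_b in the frame of two_bay_tray between 0.002 and 0.009 m and angle between each of v_block_b, v_block_a's own z axis and vertical below 0.12 rad and x of v_block_a in the frame of two_bay_tray between -0.046 and 0.046 m and y of v_block_a in the frame of two_bay_tray between -0.078 and -0.002 m and z of v_block_a in the frame of two_bay_tray between 0.002 and 0.009 m)) and x of shell_a in the frame of plain_tray between -0.046 and 0.046 m and y of shell_a in the frame of plain_tray between -0.076 and 0.076 m and z of shell_a in the frame of plain_tray between 0.002 and 0.009 m and angle between each of shell_a, shell_b, bolt's own z axis and vertical below 0.12 rad and x of shell_b in the frame of plain_tray between -0.046 and 0.046 m and y of shell_b in the frame of plain_tray between -0.076 and 0.076 m and z of shell_b in the frame of plain_tray between 0.002 and 0.009 m and horizontal distance between bolt and round_dish below 0.045 m and z of bolt in the frame of round_dish between 0.002 and 0.009 m and linear speed of each of v_block_a, v_block_b, shell_a, shell_b, bolt below 0.02 m/s and angular speed of each of v_block_a, v_block_b, shell_a, shell_b, bolt below 0.2 rad/s); the robot touches nothing.
It fails at once if the machinist's square is shifted by more than 15 mm or tipped over (distance of square from where it was at the start of the episode above 0.015 m or angle between square's own z axis and vertical above 0.3 rad).
It also fails if it takes over 128 s, if anything falls off the work surface, if the arm or the gripper's body presses on something with over 40 N, if the wrist force passes 120 N, or if a joint passes its speed limit or range.

ROBOT

A 7-joint arm with a two-finger parallel gripper is mounted at the origin on the work surface. World frame = base frame: x ahead of the robot, y to its left, z up, the work surface at z = 0. Lengths are in m, angles in rad, forces in N, time in s.
With the tool pointing down it reaches from about 0.425 to 0.95 m from the base axis. Payload 4.7 kg.
Tool frame: the origin (TCP) lies midway between the tips of the shut fingers; the grasp point (between the pads) lies 19 mm behind it; z points along the fingers, y is the line along which they close (so a half turn about z gives the same grasp; the last joint's range is limited). The gripper opens to 87 mm and grips with 3 to 60 N. Pads are 19 mm wide; open, the fingers measure 117 mm over their backs; the gripper's body (75 mm by 190 mm) begins 51 mm behind the grasp point.
Start: joints at [-1.309, 0.469, -0.049, 1.532, 0.024, 1.141, -0.082], TCP at [0.193, 0.647, 0.185] pointing down, gripper open.
Joint ranges: [-2.59, 2.59], [-0.33, 1.99], [-1.39, 1.29], [0.1, 2.45], [-1.04, 4.18], [0.21, 1.99], [-2.66, 2.66]. Speed limits (rad/s): [2.57, 2.57, 3.14, 3.14, 3.14, 3.14, 3.14].

INTERFACE

Orientations are given as a unit quaternion [x, y, z, w].
In Python, from workcell import manip, eyes, models gives the robot as it stands. The module is installed in compiled form; this text tells all that it offers.
- The arm moves only by the tool servo_tool, never from a script. Its arguments are lists of equal length, an entry for each row: "xyz": the shift along the tool's x, y, z in mm, a list of three; "twist": the turn, a rotation vector about the tool's x, y, z in rad, a list of three; "jaw": the closure, from 0 (fully open) to 1 (shut). In form: {"xyz": [[x, y, z], ...], "twist": [[ax, ay, az], ...], "jaw": [jaw, ...]}. A call has 1 to 5 rows; each row is the pose to reach, as a shift and turn from the pose commanded when the call began, along the tool's axes at that moment; what a row does not reach only later rows make up. A row lasts 1/12 s, in which the tool goes at most 41.7 mm and 7.16 degrees, less where a joint would pass 70% of its speed; a pose out of reach is approached as far as the arm can. A call with a gripper value outside its range is refused whole. The fingers move at their own pace and stop on an object; "grip_force" is the grip in N (left out, the last holds). Time passes only in rows, so rows that repeat a pose let the fingers close. It gives the time, the measured TCP pose, the force, the opening and the grip force at its end, in the units of the state.
- manip.read_state(): the state, without advancing time (a new reading comes with each control period).
- eyes.camera(name): name is "scene" or "top" or "wrist"; returns a dict with "color" (480x640x3 uint8, blue, green, red), "mtx" (3x3 intrinsics, pixels), "pose" (4x4, takes a point from camera to world coordinates). Camera axes: x right, y down, z forward; pixel columns grow to the right and rows downward; lengths in m; the calibration is good to about 2 mm. A picture is of the moment at which its call begins. There is no depth.
- manip.finish_job(): hands the job in; it is judged then, once.
Trained networks look in a picture, given as the dict that the camera call returned (one of the last four; its "shot" number tells which), for a name from the list of things; names that differ only in an ending like _2 or _b are one class to them, and where a whole thing is asked for, a point or a joint stands for the part that bears it (a point fixed in the world has none). Each returns a list of dicts, best first, with "p" (0 to 1); they miss things now and then, are a little off and sometimes report something else, mostly with a low value. They report only what shows in the picture. A call takes as long as a camera call. They do not tell look-alikes from the thing itself.
- models.find_in(picture, name): "box" ([left, top, right, bottom] in pixels, round what is visible of it).
- models.mark_of(picture, name): "location" ([column, row] in pixels: a listed point, or the origin of a listed thing).
The state is a dict: "time": time; "q": joint angles; "qvel": joint speeds; "effort": joint torques, N m; "tcp_pos": TCP position; "orientation": TCP orientation; "wrist_force": force on the tool from outside, world axes, zero at the start; "ft_torque": the same for the moment, N m; "gripper_width": finger opening in m; "grasp_force": force on a finger pad.
Only numpy, scipy, OpenCV 4.12 (cv2) and the standard library are available. Lean on these libraries where they do the work, as an engineer would, in place of code of your own. Each camera call takes 0.05 s, during which the arm holds its last target. There are 200 camera calls.

## Working session

There is one attempt and no reset: what is moved stays moved. The work goes in short steps, Python scripts to look and compute and a tool call to move; the robot and the scene stay as the last step left them, time stands still between calls to the robot, and variables do not carry over. Pictures are saved under pics/ and viewed, at most 14 in all, crops included, and the job is handed in when it is done.

Besides the shell and the picture viewer there is one more tool, called after ">>>" as name(argument=value, ...), one argument or row to a line, values as JSON. servo_tool: Moves the arm, as the interface text tells. Its arguments: {"type":"object","properties":{"xyz":{"type":"array"},"twist":{"type":"array"},"jaw":{"type":"array"},"grip_force":{"type":"number"}},"required":["xyz","twist","jaw"]}

```bash
mkdir -p pics; cat > h.py <<'E'
import numpy as np, cv2
from workcell import manip, eyes, models
from scipy.spatial.transform import Rotation as R
def w(pic,uv,z):
    K=np.array(pic["mtx"]);T=np.array(pic["pose"])
    d=T[:3,:3]@np.linalg.solve(K,[uv[0],uv[1],1.]);o=T[:3,3]
    return (o+d*(z-o[2])/d[2])[:3]
E
python3 - <<'E'
from h import *
s=manip.read_state();print(s["time"],s["tcp_pos"],s["orientation"],R.from_quat(s["orientation"]).as_matrix().round(3).tolist())
for c in("scene","top"):
    p=eyes.camera(c);cv2.imwrite(f"pics/{c}0.png",p["color"])
    print(c,np.array(p["pose"])[:3,3])
    for n in("v_block_a","shell_a","bolt","two_bay_tray","plain_tray","round_dish","square"):
        for r in models.mark_of(p,n):
            if r["p"]>.2: print(n,round(r["p"],2),np.round(r["location"]),w(p,r["location"],0).round(3))
E
```

```text
0.0 [0.19331402 0.64601772 0.1840863 ] [ 1.44857859e-01  9.89451984e-01 -9.79092697e-04 -1.11765198e-04] [[-0.958, 0.287, -0.001], [0.287, 0.958, -0.002], [-0.0, -0.002, -1.0]]
scene [ 0.92754947 -0.63366132  0.71525681]
v_block_a 0.8 [298. 168.] [0.221 0.278 0.   ]
v_block_a 0.66 [397. 338.] [ 0.73 -0.09  0.  ]
v_block_a 0.62 [200. 344.] [ 0.441 -0.313  0.   ]
v_block_a 0.61 [312. 236.] [0.427 0.059 0.   ]
v_block_a 0.22 [285. 370.] [ 0.604 -0.266  0.   ]
shell_a 0.67 [356. 210.] [0.458 0.206 0.   ]
shell_a 0.67 [277. 265.] [ 0.421 -0.065  0.   ]
bolt 0.71 [242. 304.] [ 0.436 -0.195  0.   ]
two_bay_tray 0.56 [365. 283.] [ 0.608 -0.001  0.   ]
plain_tray 0.78 [287. 370.] [ 0.607 -0.265  0.   ]
round_dish 0.94 [412. 216.] [0.584 0.267 0.   ]
square 0.7 [381. 185.] [0.453 0.342 0.   ]
square 0.58 [202. 345.] [ 0.445 -0.312  0.   ]
top [0.30421868 0.01737119 1.11408411]
v_block_a 0.95 [173. 390.] [0.226 0.275 0.   ]
v_block_a 0.75 [370. 131.] [ 0.735 -0.094  0.   ]
v_block_a 0.68 [294. 282.] [0.429 0.055 0.   ]
v_block_a 0.6 [488. 276.] [ 0.443 -0.32   0.   ]
shell_a 0.93 [212. 267.] [0.456 0.212 0.   ]
shell_a 0.68 [357. 285.] [ 0.425 -0.067  0.   ]
shell_a 0.27 [185. 199.] [0.59  0.271 0.   ]
bolt 0.57 [423. 281.] [ 0.433 -0.193  0.   ]
two_bay_tray 0.98 [324. 190.] [ 0.611 -0.003  0.   ]
plain_tray 0.71 [215. 268.] [0.456 0.207 0.   ]
plain_tray 0.58 [456. 195.] [ 0.605 -0.263  0.   ]
round_dish 0.81 [187. 200.] [0.588 0.266 0.   ]
round_dish 0.69 [356. 288.] [ 0.419 -0.065  0.   ]
round_dish 0.39 [213. 269.] [0.452 0.21  0.   ]
square 0.59 [147. 267.] [0.456 0.336 0.   ]
```

View pics/top0.png

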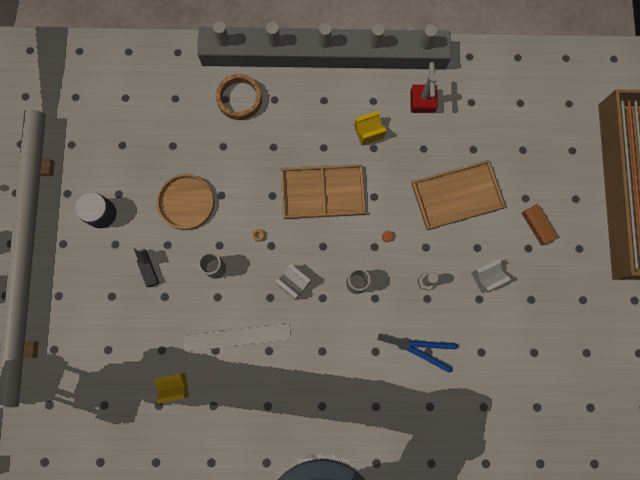

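View pics/scene0.png

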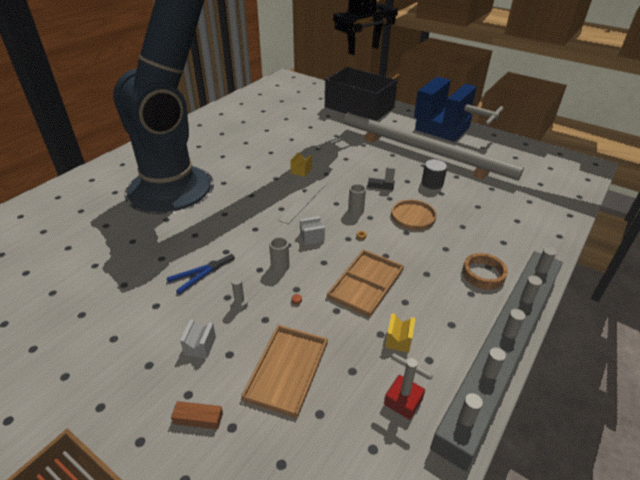

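```bash
python3 - <<'E'
from h import *
p=eyes.camera("top");im=p["color"]
c=[cv2.resize(im[v-20:v+20,u-20:u+20],(390,390),interpolation=cv2.INTER_CUBIC) for u,v in((294,282),(490,276))]
cv2.imwrite("pics/crop1.png",np.hstack(c))
for z in(0,.042): print(w(p,(294,282),z),w(p,(490,276),z))
# image axes in world
a=w(p,(300,200),0);print(w(p,(301,200),0)-a,w(p,(300,201),0)-a)
E
```

```text
[0.42922701 0.05440267 0.        ] [ 0.4440668  -0.32348989  0.        ]
[0.4245143  0.05300662 0.042     ] [ 0.43879464 -0.31063972  0.042     ]
[ 2.14698009e-05 -1.96304015e-03  0.00000000e+00] [-2.02128390e-03 -2.69080592e-05  0.00000000e+00]
```

View pics/crop1.png

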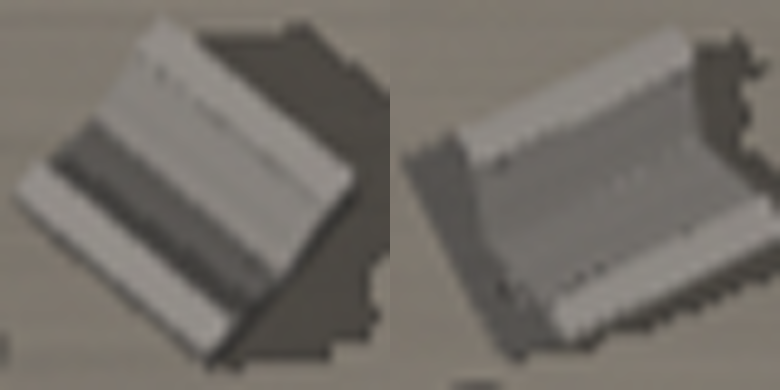

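>>> servo_tool(
  xyz=[
    [-30, -27, 0],
    [-60, -54, 0],
    [-90, -82, 0],
    [-120, -109, 0],
    [-150, -136, 0],
  ],
  twist=[
    [0, 0, 0.12],
    [0, 0, 0.24],
    [0, 0, 0.36],
    [0, 0, 0.48],
    [0, 0, 0.6],
  ],
  jaw=[0, 0, 0, 0, 0],
  grip_force=25,
)

```text
time: 1.27
tcp_pos: [0.2989, 0.4717, 0.1853]
orientation: [0.433, 0.901, 0.0, -0.0]
wrist_force: [0.7, 0.3, 0.5]
gripper_width: 0.0868
grasp_force: 0.0
```

>>> servo_tool(
  xyz=[
    [-40, -5, 0],
    [-80, -11, 0],
    [-120, -16, 0],
    [-160, -21, 0],
    [-199, -27, 0],
  ],
  twist=[
    [0, 0, 0.12],
    [0, 0, 0.24],
    [0, 0, 0.36],
    [0, 0, 0.48],
    [0, 0, 0.6],
  ],
  jaw=[0, 0, 0, 0, 0],
)

```text
time: 1.68
tcp_pos: [0.4033, 0.2999, 0.1856]
orientation: [0.68, 0.733, 0.001, -0.0]
wrist_force: [1.0, 0.7, 0.6]
gripper_width: 0.087
grasp_force: 0.0
```

>>> servo_tool(
  xyz=[
    [-32, 16, 0],
    [-64, 32, 0],
    [-95, 47, 0],
    [-95, 47, 0],
    [-95, 47, 0],
  ],
  twist=[
    [0, 0, 0.04],
    [0, 0, 0.075],
    [0, 0, 0.075],
    [0, 0, 0.075],
    [0, 0, 0.075],
  ],
  jaw=[0, 0, 0, 0, 0],
)

```text
time: 2.1
tcp_pos: [0.4578, 0.2088, 0.1854]
orientation: [0.707, 0.707, 0.0, 0.0]
wrist_force: [0.7, 0.7, -0.1]
gripper_width: 0.087
grasp_force: 0.0
```

```bash
cat > look.py <<'E'
from h import *
import sys
p=eyes.camera("wrist");cv2.imwrite(f"pics/{sys.argv[1]}.png",p["color"])
s=manip.read_state();print(s["tcp_pos"].round(4) if hasattr(s["tcp_pos"],"round") else s["tcp_pos"],np.array(p["pose"])[:3,3].round(3),[round(x,2) for x in s["q"]])
for n in sys.argv[2:]:
    for r in models.mark_of(p,n)[:3]: print(n,round(r["p"],2),np.round(r["location"]),w(p,r["location"],0).round(4))
    for r in models.find_in(p,n)[:3]: print(" box",round(r["p"],2),np.round(r["box"]))
E
python3 look.py w1 shell_a square
```

```text
[0.4569 0.2107 0.1853] [0.457 0.289 0.386] [np.float64(-0.85), np.float64(0.19), np.float64(0.39), np.float64(1.95), np.float64(-0.08), np.float64(1.02), np.float64(-0.42)]
shell_a 0.64 [314. 208.] [0.4535 0.2063 0.    ]
shell_a 0.54 [295. 411.] [ 0.428  -0.0659  0.    ]
 box 0.59 [294. 189. 336. 245.]
square 0.98 [316.  78.] [0.4558 0.3372 0.    ]
```

View pics/w1.png

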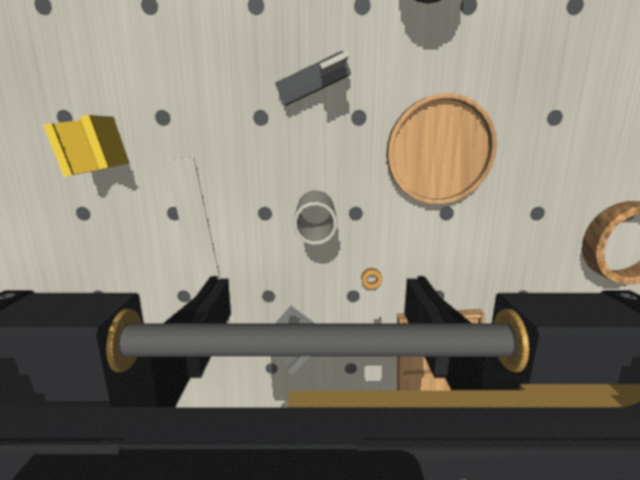

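>>> servo_tool(
  xyz=[
    [-2, 0, 40],
    [-2, 0, 80],
    [-2, 0, 120],
    [-2, 0, 155],
    [-2, 0, 169],
  ],
  twist=[
    [0, 0, 0],
    [0, 0, 0],
    [0, 0, 0],
    [0, 0, 0],
    [0, 0, 0],
  ],
  jaw=[0, 0, 0, 0, 0],
)

```text
time: 2.77
tcp_pos: [0.4531, 0.2084, 0.0119]
orientation: [0.704, 0.71, -0.004, -0.001]
wrist_force: [0.6, -1.0, -0.0]
gripper_width: 0.0872
grasp_force: 0.0
```

>>> servo_tool(
  xyz=[
    [0, 0, 0],
    [0, 0, 0],
    [0, 0, 0],
    [0, 0, 0],
    [0, 0, 0],
  ],
  twist=[
    [0, 0, 0],
    [0, 0, 0],
    [0, 0, 0],
    [0, 0, 0],
    [0, 0, 0],
  ],
  jaw=[1, 1, 1, 1, 1],
  grip_force=25,
)

```text
time: 3.18
tcp_pos: [0.4579, 0.2096, 0.0176]
orientation: [0.705, 0.709, 0.002, 0.0]
wrist_force: [0.2, -0.4, -0.1]
gripper_width: 0.0613
grasp_force: 0.0
```

>>> servo_tool(
  xyz=[
    [0, 0, 0],
    [0, 0, 0],
    [0, 0, 0],
    [0, 0, 0],
    [0, 0, 0],
  ],
  twist=[
    [0, 0, 0],
    [0, 0, 0],
    [0, 0, 0],
    [0, 0, 0],
    [0, 0, 0],
  ],
  jaw=[1, 1, 1, 1, 1],
)

```text
time: 3.6
tcp_pos: [0.4568, 0.2089, 0.0165]
orientation: [0.705, 0.709, 0.0, -0.0]
wrist_force: [-1.2, 0.1, 4.1]
gripper_width: 0.0402
grasp_force: 25.0
```

>>> servo_tool(
  xyz=[
    [0, 0, 0],
    [0, 0, -20],
    [0, 0, -50],
    [0, 0, -80],
    [0, 0, -110],
  ],
  twist=[
    [0, 0, 0],
    [0, 0, 0],
    [0, 0, 0],
    [0, 0, 0],
    [0, 0, 0],
  ],
  jaw=[1, 1, 1, 1, 1],
)

```text
time: 4.02
tcp_pos: [0.4561, 0.2081, 0.1266]
orientation: [0.705, 0.709, -0.001, -0.0]
wrist_force: [0.0, 0.6, -2.3]
gripper_width: 0.0398
grasp_force: 25.0
```

>>> servo_tool(
  xyz=[
    [-30, 10, 0],
    [-70, 22, 0],
    [-110, 34, 0],
    [-150, 46, 0],
    [-190, 59, 0],
  ],
  twist=[
    [0, 0, 0],
    [0, 0, 0],
    [0, 0, 0],
    [0, 0, 0],
    [0, 0, 0],
  ],
  jaw=[1, 1, 1, 1, 1],
)

```text
time: 4.43
tcp_pos: [0.5162, 0.0178, 0.1257]
orientation: [0.705, 0.709, -0.0, -0.0]
wrist_force: [1.2, 1.0, -2.1]
gripper_width: 0.0403
grasp_force: 25.0
```

>>> servo_tool(
  xyz=[
    [-39, 12, 0],
    [-78, 24, 0],
    [-117, 36, 0],
    [-155, 48, 0],
    [-190, 59, 0],
  ],
  twist=[
    [0, 0, 0],
    [0, 0, 0],
    [0, 0, 0],
    [0, 0, 0],
    [0, 0, 0],
  ],
  jaw=[1, 1, 1, 1, 1],
)

```text
time: 4.85
tcp_pos: [0.5762, -0.1727, 0.1254]
orientation: [0.706, 0.708, -0.001, -0.0]
wrist_force: [0.8, -0.0, -1.2]
gripper_width: 0.0402
grasp_force: 25.0
```

>>> servo_tool(
  xyz=[
    [-30, 9, 0],
    [-60, 18, 0],
    [-60, 18, 20],
    [-60, 18, 50],
    [-60, 18, 70],
  ],
  twist=[
    [0, 0, 0],
    [0, 0, 0],
    [0, 0, 0],
    [0, 0, 0],
    [0, 0, 0],
  ],
  jaw=[1, 1, 1, 1, 1],
)

```text
time: 5.27
tcp_pos: [0.5934, -0.2304, 0.0533]
orientation: [0.706, 0.708, -0.001, -0.001]
wrist_force: [-0.7, 2.0, -1.9]
gripper_width: 0.0398
grasp_force: 25.0
```

```bash
python3 - <<'E'
from h import *
p=eyes.camera("scene");s=manip.read_state();print(s["tcp_pos"],R.from_quat(s["orientation"]).as_matrix().round(3).tolist())
cv2.imwrite("pics/s1.png",p["color"][200:470,150:480])
for n in("shell_a","plain_tray"):
    for r in models.mark_of(p,n): print(n,round(r["p"],2),np.round(r["location"]),w(p,r["location"],0.04*(n[0]=="s")).round(3))
E
```

```text
[ 0.59059185 -0.22852147  0.04931088] [[-0.004, 1.0, -0.01], [1.0, 0.004, 0.003], [0.003, -0.01, -1.0]]
shell_a 0.94 [290. 344.] [ 0.596 -0.24   0.04 ]
plain_tray 0.58 [289. 370.] [ 0.609 -0.263  0.   ]
```

View pics/s1.png

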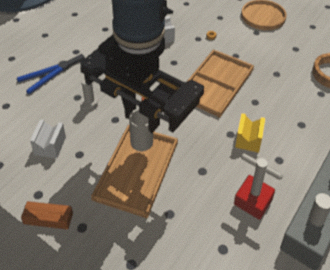

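>>> servo_tool(
  xyz=[
    [0, 0, 15],
    [0, 0, 25],
    [0, 0, 31],
    [0, 0, 34],
    [0, 0, 34],
  ],
  twist=[
    [0, 0, 0],
    [0, 0, 0],
    [0, 0, 0],
    [0, 0, 0],
    [0, 0, 0],
  ],
  jaw=[1, 1, 1, 1, 1],
)

```text
time: 5.83
tcp_pos: [0.5948, -0.2298, 0.0221]
orientation: [0.705, 0.709, 0.0, -0.0]
wrist_force: [-0.5, -0.4, -1.3]
gripper_width: 0.0398
grasp_force: 25.0
```

>>> servo_tool(
  xyz=[
    [0, 0, 0],
    [0, 0, 0],
    [0, 0, 0],
    [0, 0, 0],
    [0, 0, 0],
  ],
  twist=[
    [0, 0, 0],
    [0, 0, 0],
    [0, 0, 0],
    [0, 0, 0],
    [0, 0, 0],
  ],
  jaw=[0, 0, 0, 0, 0],
)

```text
time: 6.25
tcp_pos: [0.5951, -0.23, 0.0226]
orientation: [0.705, 0.709, 0.0, 0.0]
wrist_force: [-0.6, -0.4, 0.8]
gripper_width: 0.0656
grasp_force: 0.0
```

>>> servo_tool(
  xyz=[
    [0, 0, 0],
    [0, 0, -30],
    [0, 0, -70],
    [0, 0, -110],
    [0, 0, -128],
  ],
  twist=[
    [0, 0, 0],
    [0, 0, 0],
    [0, 0, 0],
    [0, 0, 0],
    [0, 0, 0],
  ],
  jaw=[0, 0, 0, 0, 0],
)

```text
time: 6.67
tcp_pos: [0.5971, -0.2315, 0.1555]
orientation: [0.706, 0.709, 0.002, 0.003]
wrist_force: [0.8, -0.5, 0.8]
gripper_width: 0.0861
grasp_force: 0.0
```

>>> servo_tool(
  xyz=[
    [28, -29, 0],
    [56, -58, 0],
    [84, -87, 0],
    [112, -115, 0],
    [140, -144, 0],
  ],
  twist=[
    [0, 0, 0],
    [0, 0, 0],
    [0, 0, 0],
    [0, 0, 0],
    [0, 0, 0],
  ],
  jaw=[0, 0, 0, 0, 0],
)

```text
time: 7.08
tcp_pos: [0.4486, -0.0896, 0.15]
orientation: [0.705, 0.709, 0.0, 0.0]
wrist_force: [0.1, 1.2, 0.9]
gripper_width: 0.0874
grasp_force: 0.0
```

>>> servo_tool(
  xyz=[
    [25, -26, 0],
    [25, -26, 0],
    [25, -26, 20],
    [25, -26, 40],
    [25, -26, 60],
  ],
  twist=[
    [0, 0, 0],
    [0, 0, 0],
    [0, 0, 0],
    [0, 0, 0],
    [0, 0, 0],
  ],
  jaw=[0, 0, 0, 0, 0],
)

```text
time: 7.5
tcp_pos: [0.4249, -0.0658, 0.0902]
orientation: [0.705, 0.709, 0.001, 0.001]
wrist_force: [-0.5, 0.5, -0.6]
gripper_width: 0.0871
grasp_force: 0.0
```

```bash
python3 - <<'E'
from h import *
s=manip.read_state();print(s["tcp_pos"],R.from_quat(s["orientation"]).as_matrix().round(3).tolist())
for c in("top","scene"):
  p=eyes.camera(c)
  for n in("shell_a","square"):
    for r in models.mark_of(p,n): print(n,round(r["p"],2),np.round(r["location"]),w(p,r["location"],0.).round(3))
E
```

```text
[ 0.42490356 -0.0657837   0.09015711] [[-0.005, 1.0, 0.003], [1.0, 0.005, 0.001], [0.001, 0.003, -1.0]]
shell_a 0.81 [442. 199.] [ 0.596 -0.236  0.   ]
square 0.58 [455. 196.] [ 0.604 -0.261  0.   ]
square 0.57 [147. 268.] [0.454 0.336 0.   ]
shell_a 0.93 [277. 267.] [ 0.427 -0.07   0.   ]
shell_a 0.57 [292. 355.] [ 0.595 -0.234  0.   ]
square 0.93 [382. 187.] [0.459 0.336 0.   ]
```

>>> servo_tool(
  xyz=[
    [0, 0, 30],
    [0, 0, 55],
    [0, 0, 70],
    [0, 0, 74],
    [0, 0, 74],
  ],
  twist=[
    [0, 0, 0],
    [0, 0, 0],
    [0, 0, 0],
    [0, 0, 0],
    [0, 0, 0],
  ],
  jaw=[0, 0, 0, 0.3, 1],
)

```text
time: 8.22
tcp_pos: [0.4241, -0.0659, 0.0161]
orientation: [0.705, 0.709, -0.0, -0.0]
wrist_force: [1.5, 0.5, 0.2]
gripper_width: 0.0803
grasp_force: 0.0
```

>>> servo_tool(
  xyz=[
    [0, 0, 0],
    [0, 0, 0],
    [0, 0, 0],
    [0, 0, 0],
    [0, 0, 0],
  ],
  twist=[
    [0, 0, 0],
    [0, 0, 0],
    [0, 0, 0],
    [0, 0, 0],
    [0, 0, 0],
  ],
  jaw=[1, 1, 1, 1, 1],
)

```text
time: 8.63
tcp_pos: [0.4245, -0.0657, 0.0167]
orientation: [0.705, 0.709, 0.001, 0.0]
wrist_force: [1.7, -0.2, -0.6]
gripper_width: 0.0482
grasp_force: 0.5
```

>>> servo_tool(
  xyz=[
    [0, 0, 0],
    [0, 0, 0],
    [0, 0, 0],
    [0, 0, 0],
    [0, 0, 0],
  ],
  twist=[
    [0, 0, 0],
    [0, 0, 0],
    [0, 0, 0],
    [0, 0, 0],
    [0, 0, 0],
  ],
  jaw=[1, 1, 1, 1, 1],
)

```text
time: 9.05
tcp_pos: [0.425, -0.0658, 0.0165]
orientation: [0.705, 0.709, 0.001, 0.001]
wrist_force: [1.9, 0.5, 5.0]
gripper_width: 0.0402
grasp_force: 24.9
```

>>> servo_tool(
  xyz=[
    [0, 0, -10],
    [0, 0, -35],
    [0, 0, -65],
    [0, 0, -95],
    [0, 0, -110],
  ],
  twist=[
    [0, 0, 0],
    [0, 0, 0],
    [0, 0, 0],
    [0, 0, 0],
    [0, 0, 0],
  ],
  jaw=[1, 1, 1, 1, 1],
)

```text
time: 9.47
tcp_pos: [0.4239, -0.0662, 0.1287]
orientation: [0.706, 0.709, 0.001, 0.0]
wrist_force: [0.9, 0.3, -2.5]
gripper_width: 0.04
grasp_force: 24.8
```

>>> servo_tool(
  xyz=[
    [-25, 21, 0],
    [-55, 46, 0],
    [-85, 71, 0],
    [-115, 97, 0],
    [-145, 122, 0],
  ],
  twist=[
    [0, 0, 0],
    [0, 0, 0],
    [0, 0, 0],
    [0, 0, 0],
    [0, 0, 0],
  ],
  jaw=[1, 1, 1, 1, 1],
)

```text
time: 9.88
tcp_pos: [0.5461, -0.2108, 0.1256]
orientation: [0.705, 0.709, -0.001, -0.002]
wrist_force: [0.7, -0.0, -2.3]
gripper_width: 0.0395
grasp_force: 24.8
```

>>> servo_tool(
  xyz=[
    [-30, 25, 0],
    [-60, 50, 0],
    [-86, 72, 0],
    [-86, 72, 20],
    [-86, 72, 50],
  ],
  twist=[
    [0, 0, 0],
    [0, 0, 0],
    [0, 0, 0],
    [0, 0, 0],
    [0, 0, 0],
  ],
  jaw=[1, 1, 1, 1, 1],
)

```text
time: 10.3
tcp_pos: [0.6204, -0.2994, 0.0778]
orientation: [0.706, 0.708, -0.0, 0.002]
wrist_force: [0.4, 0.8, -2.9]
gripper_width: 0.0398
grasp_force: 24.8
```

>>> servo_tool(
  xyz=[
    [0, 0, 25],
    [0, 0, 42],
    [0, 0, 50],
    [0, 0, 54],
    [0, 0, 54],
  ],
  twist=[
    [0, 0, 0],
    [0, 0, 0],
    [0, 0, 0],
    [0, 0, 0],
    [0, 0, 0],
  ],
  jaw=[1, 1, 1, 1, 1],
)

```text
time: 10.72
tcp_pos: [0.6182, -0.2957, 0.0221]
orientation: [0.705, 0.709, -0.0, -0.001]
wrist_force: [0.2, 0.3, -2.8]
gripper_width: 0.0397
grasp_force: 24.8
```

>>> servo_tool(
  xyz=[
    [0, 0, 0],
    [0, 0, 0],
    [0, 0, 0],
    [0, 0, 0],
    [0, 0, 0],
  ],
  twist=[
    [0, 0, 0],
    [0, 0, 0],
    [0, 0, 0],
    [0, 0, 0],
    [0, 0, 0],
  ],
  jaw=[0, 0, 0, 0, 0],
)

```text
time: 11.13
tcp_pos: [0.6195, -0.2959, 0.0227]
orientation: [0.705, 0.709, 0.0, 0.0]
wrist_force: [-0.2, -0.2, 0.3]
gripper_width: 0.0655
grasp_force: 0.0
```

>>> servo_tool(
  xyz=[
    [0, 0, 0],
    [0, 0, -30],
    [0, 0, -70],
    [0, 0, -110],
    [0, 0, -128],
  ],
  twist=[
    [0, 0, 0],
    [0, 0, 0],
    [0, 0, 0],
    [0, 0, 0],
    [0, 0, 0],
  ],
  jaw=[0, 0, 0, 0, 0],
)

```text
time: 11.55
tcp_pos: [0.6212, -0.2976, 0.1559]
orientation: [0.705, 0.709, 0.001, 0.004]
wrist_force: [0.9, -0.9, 0.9]
gripper_width: 0.0864
grasp_force: 0.0
```

>>> servo_tool(
  xyz=[
    [-4, -36, 0],
    [-8, -72, 0],
    [-13, -107, 0],
    [-17, -143, 0],
    [-21, -178, 0],
  ],
  twist=[
    [0, 0, -0.09],
    [0, 0, -0.18],
    [0, 0, -0.27],
    [0, 0, -0.36],
    [0, 0, -0.436],
  ],
  jaw=[0, 0, 0, 0, 0],
)

```text
time: 11.97
tcp_pos: [0.4393, -0.3178, 0.1502]
orientation: [0.534, 0.846, 0.0, 0.0]
wrist_force: [0.2, -0.9, -0.2]
gripper_width: 0.0868
grasp_force: 0.0
```

>>> servo_tool(
  xyz=[
    [0, 0, 20],
    [0, 0, 50],
    [0, 0, 70],
    [0, 0, 80],
    [0, 0, 80],
  ],
  twist=[
    [0, 0, 0],
    [0, 0, 0],
    [0, 0, 0],
    [0, 0, 0],
    [0, 0, 0],
  ],
  jaw=[0, 0, 0, 0, 0],
)

```text
time: 12.38
tcp_pos: [0.4398, -0.3167, 0.0682]
orientation: [0.535, 0.845, -0.0, -0.002]
wrist_force: [-0.7, 1.3, 0.1]
gripper_width: 0.0867
grasp_force: 0.0
```

```bash
python3 look.py w2 v_block_a; python3 - <<'E'
from h import *
p=eyes.camera("top");cv2.imwrite("pics/t2.png",cv2.resize(p["color"][140:320,390:590],(800,720))[:600])
for r in models.mark_of(p,"v_block_a"): print(round(r["p"],2),np.round(r["location"]),w(p,r["location"],0.).round(3))
E
```

```text
[ 0.4408 -0.3176  0.0696] [ 0.406 -0.245  0.269] [np.float64(0.18), np.float64(0.42), np.float64(0.47), np.float64(1.98), np.float64(-0.26), np.float64(0.8), np.float64(1.24)]
v_block_a 0.68 [323. 235.] [ 0.4426 -0.314   0.    ]
 box 0.86 [290. 207. 352. 289.]
0.86 [290. 282.] [0.429 0.063 0.   ]
0.86 [368. 130.] [ 0.737 -0.09   0.   ]
0.78 [174. 388.] [0.23  0.274 0.   ]
0.71 [489. 277.] [ 0.441 -0.321  0.   ]
0.3 [189. 202.] [0.584 0.263 0.   ]
```

View pics/t2.png

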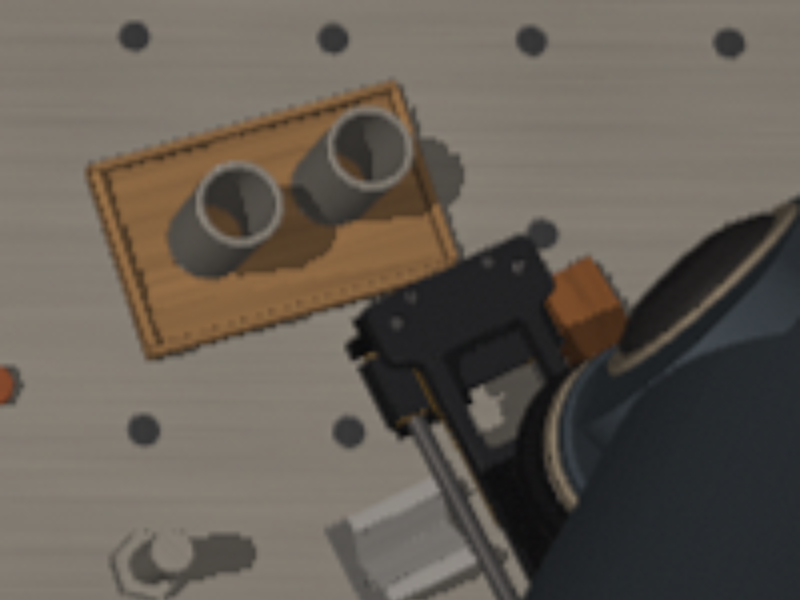

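>>> servo_tool(
  xyz=[
    [0, 0, 25],
    [0, 0, 45],
    [0, 0, 54],
    [0, 0, 57],
    [0, 0, 57],
  ],
  twist=[
    [0, 0, 0],
    [0, 0, 0],
    [0, 0, 0],
    [0, 0, 0],
    [0, 0, 0],
  ],
  jaw=[0, 0, 0, 0.3, 1],
)

```text
time: 13.05
tcp_pos: [0.4413, -0.3178, 0.0132]
orientation: [0.535, 0.845, -0.0, -0.0]
wrist_force: [1.3, -0.3, 0.7]
gripper_width: 0.0803
grasp_force: 0.0
```

>>> servo_tool(
  xyz=[
    [0, 0, 0],
    [0, 0, 0],
    [0, 0, 0],
    [0, 0, 0],
    [0, 0, 0],
  ],
  twist=[
    [0, 0, 0],
    [0, 0, 0],
    [0, 0, 0],
    [0, 0, 0],
    [0, 0, 0],
  ],
  jaw=[1, 1, 1, 1, 1],
)

```text
time: 13.47
tcp_pos: [0.4415, -0.3178, 0.0136]
orientation: [0.535, 0.845, 0.0, 0.0]
wrist_force: [0.2, 0.4, -0.0]
gripper_width: 0.0482
grasp_force: 0.0
```

>>> servo_tool(
  xyz=[
    [0, 0, 0],
    [0, 0, 0],
    [0, 0, 0],
    [0, 0, 0],
    [0, 0, 0],
  ],
  twist=[
    [0, 0, 0],
    [0, 0, 0],
    [0, 0, 0],
    [0, 0, 0],
    [0, 0, 0],
  ],
  jaw=[1, 1, 1, 1, 1],
)

```text
time: 13.88
tcp_pos: [0.4412, -0.3177, 0.013]
orientation: [0.535, 0.845, 0.0, -0.0]
wrist_force: [0.3, -0.6, 0.2]
gripper_width: 0.0155
grasp_force: 0.0
```

>>> servo_tool(
  xyz=[
    [0, 0, -10],
    [0, 0, -35],
    [0, 0, -65],
    [0, 0, -95],
    [0, 0, -117],
  ],
  twist=[
    [0, 0, 0],
    [0, 0, 0],
    [0, 0, 0],
    [0, 0, 0],
    [0, 0, 0],
  ],
  jaw=[1, 1, 1, 1, 1],
)

```text
time: 14.3
tcp_pos: [0.4417, -0.3185, 0.1331]
orientation: [0.536, 0.844, 0.0, 0.001]
wrist_force: [1.2, -0.5, 0.8]
gripper_width: 0.0004
grasp_force: 0.0
```

```bash
python3 look.py w3 v_block_a;python3 - <<'E'
from h import *
p=eyes.camera("scene")
a=p["color"][250:430,130:330]
b=cv2.imread("pics/w2.png");c=cv2.imread("pics/w3.png")
cv2.imwrite("pics/m3.png",np.vstack([np.hstack([cv2.resize(b,(400,300)),cv2.resize(c,(400,300))]),np.hstack([cv2.resize(a,(400,300)),np.zeros((300,400,3),np.uint8)])]))
E
```

```text
[ 0.444  -0.3202  0.1369] [ 0.406 -0.246  0.333] [np.float64(0.14), np.float64(0.33), np.float64(0.51), np.float64(1.92), np.float64(-0.2), np.float64(0.93), np.float64(1.19)]
v_block_a 0.59 [318. 214.] [ 0.4413 -0.3158  0.    ]
v_block_a 0.51 [491. 234.] [ 0.6016 -0.262   0.    ]
 box 0.65 [294. 191. 348. 254.]
```

View pics/m3.png

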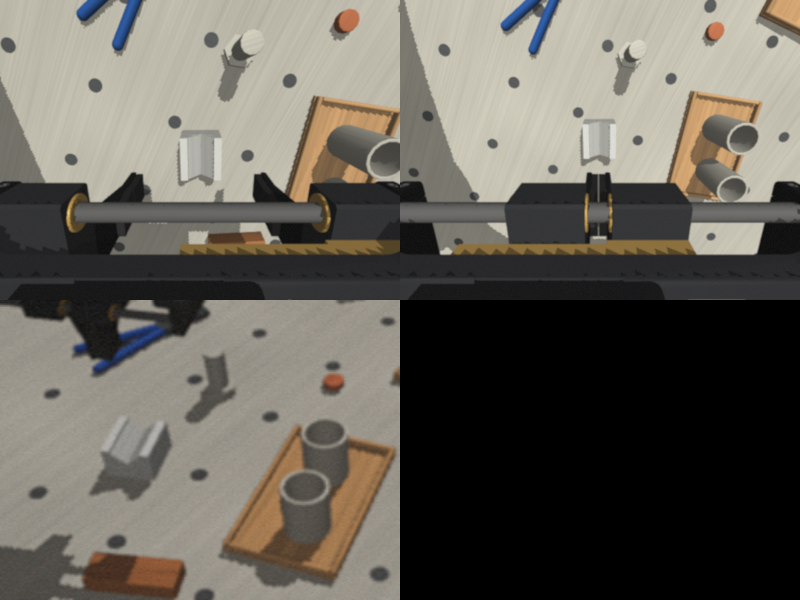

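```bash
python3 - <<'E'
from h import *
s=manip.read_state();t=np.array(s["tcp_pos"]);M=R.from_quat(s["orientation"]).as_matrix();print(t,s["gripper_width"])
ims=[]
for c in("scene","wrist","top"):
    p=eyes.camera(c);T=np.linalg.inv(np.array(p["pose"]));K=np.array(p["mtx"])
    pr=lambda X:(lambda v:v[:2]/v[2])(K@(T[:3,:3]@X+T[:3,3]))
    a=pr(t);print(c,a,pr(np.array([.4415,-.318,.042])),pr(np.array([.4415,-.318,0])))
    im=p["color"].copy();cv2.circle(im,tuple(int(x) for x in a),3,(0,0,255),-1)
    b=pr(np.array([.4415,-.318,.042]));cv2.circle(im,tuple(int(x) for x in b),3,(0,255,0),-1)
    if c=="scene": im=im[180:400,80:373]
    ims.append(cv2.resize(im,(400,300)))
cv2.imwrite("pics/m4.png",np.vstack([np.hstack(ims[:2]),np.hstack([ims[2],ims[2]*0])]))
E
```

```text
[ 0.44138299 -0.31769711  0.13086402] 0.0005374252523031738
scene [186.34870363 296.98639472] [194.8547637  331.17335392] [198.52196453 345.70208913]
wrist [318.76718827 270.85663202] [318.31256674 231.09792668] [318.18911272 219.09385682]
top [509.60553874 268.17850941] [493.87940863 274.58745493] [487.22494104 277.29763535]
```

View pics/m4.png

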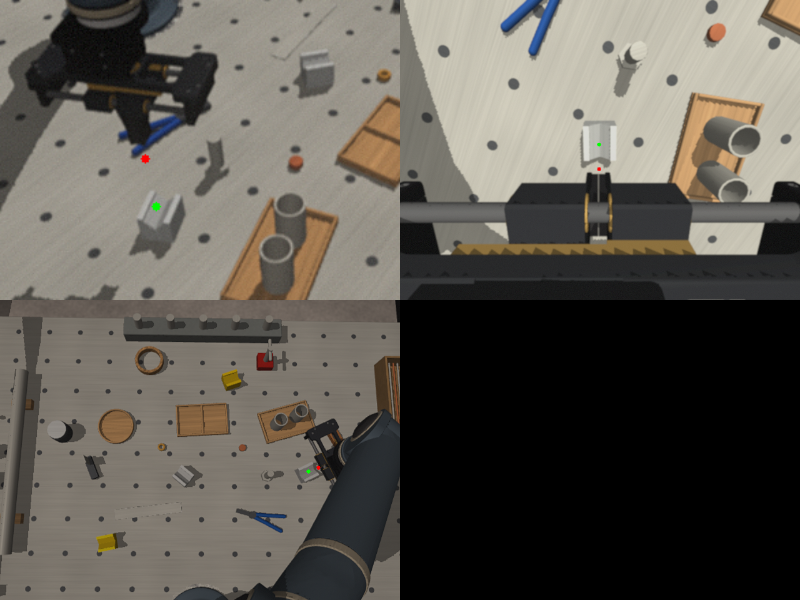

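```bash
python3 - <<'E'
from h import *
s=manip.read_state();t=np.array(s["tcp_pos"]);M=R.from_quat(s["orientation"]).as_matrix()
ims=[]
for c in("scene","wrist"):
    p=eyes.camera(c);T=np.linalg.inv(np.array(p["pose"]));K=np.array(p["mtx"])
    pr=lambda X:(lambda v:v[:2]/v[2])(K@(T[:3,:3]@X+T[:3,3]))
    a=pr(t).astype(int);im=p["color"];u0,v0=a[0]-40,a[1]-40
    k=cv2.resize(im[v0:v0+80,u0:u0+80],(400,400),interpolation=cv2.INTER_CUBIC)
    for d in range(0,61,10):
        q=(pr(t-M[:,2]*d/1000)-[u0,v0])*5;print(c,d,pr(t-M[:,2]*d/1000).round(1));cv2.circle(k,tuple(int(x) for x in q),2,(0,0,255) if d%20==0 else (0,255,0),-1)
    ims.append(k)
cv2.imwrite("pics/m5.png",np.hstack(ims))
E
```

```text
scene 0 [186.4 297.3]
scene 10 [185.4 293.1]
scene 20 [184.3 288.9]
scene 30 [183.3 284.7]
scene 40 [182.2 280.3]
scene 50 [181.1 275.9]
scene 60 [179.9 271.5]
wrist 0 [318.2 269. ]
wrist 10 [318.3 275.5]
wrist 20 [318.3 282.7]
wrist 30 [318.4 290.6]
wrist 40 [318.5 299.3]
wrist 50 [318.5 309.1]
wrist 60 [318.6 320. ]
```

View pics/m5.png

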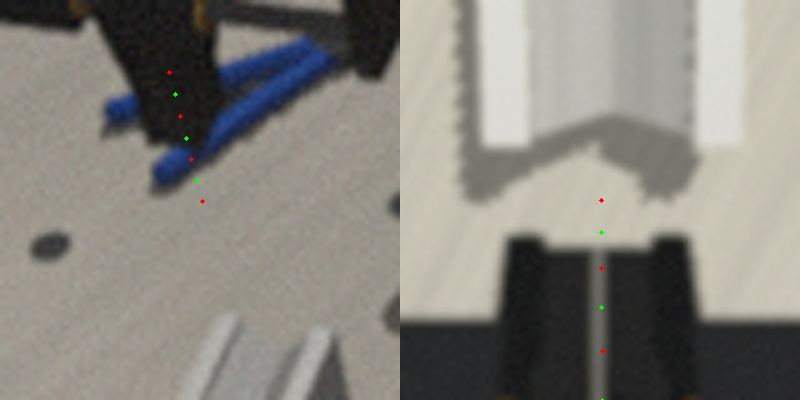

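>>> servo_tool(
  xyz=[
    [0, 0, 0],
    [0, 0, 0],
    [0, 0, 0],
    [0, 0, 0],
    [0, 0, 0],
  ],
  twist=[
    [0, 0, 0],
    [0, 0, 0],
    [0, 0, 0],
    [0, 0, 0],
    [0, 0, 0],
  ],
  jaw=[0, 0, 0, 0, 0],
)

```text
time: 15.17
tcp_pos: [0.4412, -0.3177, 0.13]
orientation: [0.535, 0.845, 0.0, -0.0]
wrist_force: [-0.2, -0.6, -0.1]
gripper_width: 0.0259
grasp_force: 0.0
```

>>> servo_tool(
  xyz=[
    [0, 0, 0],
    [0, 0, 0],
    [0, 0, 0],
    [0, 0, 0],
    [0, 0, 30],
  ],
  twist=[
    [0, 0, 0],
    [0, 0, 0],
    [0, 0, 0],
    [0, 0, 0],
    [0, 0, 0],
  ],
  jaw=[0, 0, 0, 0, 0],
)

```text
time: 15.58
tcp_pos: [0.4451, -0.3206, 0.1045]
orientation: [0.535, 0.845, 0.001, 0.006]
wrist_force: [1.5, -0.5, -0.7]
gripper_width: 0.0589
grasp_force: 0.0
```

>>> servo_tool(
  xyz=[
    [0, 0, 20],
    [0, 0, 40],
    [0, 0, 60],
    [0, 0, 75],
    [0, 0, 85],
  ],
  twist=[
    [0, 0, 0],
    [0, 0, 0],
    [0, 0, 0],
    [0, 0, 0],
    [0, 0, 0],
  ],
  jaw=[0, 0, 0, 0, 0],
)

```text
time: 16.0
tcp_pos: [0.4405, -0.3171, 0.0135]
orientation: [0.535, 0.845, -0.0, -0.001]
wrist_force: [0.8, 0.0, 0.6]
gripper_width: 0.0857
grasp_force: 0.0
```

>>> servo_tool(
  xyz=[
    [0, 0, 8],
    [0, 0, 14],
    [0, 0, 20],
    [0, 0, 25],
    [0, 0, 25],
  ],
  twist=[
    [0, 0, 0],
    [0, 0, 0],
    [0, 0, 0],
    [0, 0, 0],
    [0, 0, 0],
  ],
  jaw=[0, 0, 0, 0, 0],
)

```text
time: 16.42
tcp_pos: [0.441, -0.3175, -0.0104]
orientation: [0.535, 0.845, 0.0, -0.0]
wrist_force: [-0.6, -0.2, -0.4]
gripper_width: 0.0868
grasp_force: 0.0
```

>>> servo_tool(
  xyz=[
    [0, 0, 0],
    [0, 0, 0],
    [0, 0, 0],
    [0, 0, 0],
    [0, 0, 0],
  ],
  twist=[
    [0, 0, 0],
    [0, 0, 0],
    [0, 0, 0],
    [0, 0, 0],
    [0, 0, 0],
  ],
  jaw=[1, 1, 1, 1, 1],
)

```text
time: 16.83
tcp_pos: [0.4415, -0.3178, -0.0096]
orientation: [0.535, 0.845, 0.0, 0.0]
wrist_force: [-0.1, 0.2, 0.4]
gripper_width: 0.0618
grasp_force: 0.0
```

>>> servo_tool(
  xyz=[
    [0, 0, 0],
    [0, 0, 0],
    [0, 0, 0],
    [0, 0, 0],
    [0, 0, 0],
  ],
  twist=[
    [0, 0, 0],
    [0, 0, 0],
    [0, 0, 0],
    [0, 0, 0],
    [0, 0, 0],
  ],
  jaw=[1, 1, 1, 1, 1],
)

```text
time: 17.25
tcp_pos: [0.4415, -0.3177, -0.0098]
orientation: [0.535, 0.845, 0.0, 0.0]
wrist_force: [0.6, 1.3, 0.9]
gripper_width: 0.044
grasp_force: 25.0
```

>>> servo_tool(
  xyz=[
    [0, 0, -10],
    [0, 0, -40],
    [0, 0, -70],
    [0, 0, -100],
    [0, 0, -130],
  ],
  twist=[
    [0, 0, 0],
    [0, 0, 0],
    [0, 0, 0],
    [0, 0, 0],
    [0, 0, 0],
  ],
  jaw=[1, 1, 1, 1, 1],
)

```text
time: 17.67
tcp_pos: [0.4404, -0.3175, 0.1216]
orientation: [0.536, 0.844, -0.0, -0.001]
wrist_force: [1.1, -0.7, -2.0]
gripper_width: 0.0438
grasp_force: 25.0
```

>>> servo_tool(
  xyz=[
    [17, 26, 0],
    [35, 53, 0],
    [53, 80, 0],
    [71, 108, 0],
    [89, 136, 0],
  ],
  twist=[
    [0, 0, 0.08],
    [0, 0, 0.17],
    [0, 0, 0.25],
    [0, 0, 0.33],
    [0, 0, 0.415],
  ],
  jaw=[1, 1, 1, 1, 1],
)

```text
time: 18.08
tcp_pos: [0.5262, -0.1778, 0.1206]
orientation: [0.7, 0.715, 0.0, -0.0]
wrist_force: [0.1, 0.7, -1.6]
gripper_width: 0.0442
grasp_force: 25.0
```

>>> servo_tool(
  xyz=[
    [30, 20, 0],
    [60, 39, 0],
    [90, 58, 0],
    [115, 74, 0],
    [136, 88, 0],
  ],
  twist=[
    [0, 0, 0],
    [0, 0, 0],
    [0, 0, 0],
    [0, 0, 0],
    [0, 0, 0],
  ],
  jaw=[1, 1, 1, 1, 1],
)

```text
time: 18.5
tcp_pos: [0.6111, -0.0379, 0.1203]
orientation: [0.697, 0.717, 0.0, -0.0]
wrist_force: [-0.4, -0.2, -1.6]
gripper_width: 0.0436
grasp_force: 25.0
```

>>> servo_tool(
  xyz=[
    [0, 0, 15],
    [0, 0, 40],
    [0, 0, 60],
    [0, 0, 75],
    [0, 0, 80],
  ],
  twist=[
    [0, 0, 0],
    [0, 0, 0],
    [0, 0, 0],
    [0, 0, 0],
    [0, 0, 0],
  ],
  jaw=[1, 1, 1, 1, 1],
)

```text
time: 18.92
tcp_pos: [0.6082, -0.0407, 0.0378]
orientation: [0.698, 0.716, -0.002, -0.002]
wrist_force: [-0.2, -0.1, -1.1]
gripper_width: 0.0441
grasp_force: 25.0
```

```bash
python3 - <<'E'
from h import *
p=eyes.camera("scene");s=manip.read_state();print(s["tcp_pos"],s["gripper_width"])
cv2.imwrite("pics/s6.png",cv2.resize(p["color"][180:380,200:460],(780,600)))
for n in("two_bay_tray","bolt","v_block_a"):
    for r in models.mark_of(p,n)[:4]: print(n,round(r["p"],2),np.round(r["location"]),w(p,r["location"],0.0).round(3))
E
```

```text
[ 0.60855683 -0.04078379  0.03805689] 0.04408016467506471
two_bay_tray 0.59 [365. 282.] [ 0.606  0.001 -0.   ]
v_block_a 0.95 [305. 168.] [0.236 0.291 0.   ]
v_block_a 0.83 [357. 280.] [ 0.589 -0.002  0.   ]
v_block_a 0.68 [400. 340.] [ 0.737 -0.09   0.   ]
v_block_a 0.67 [311. 238.] [0.43  0.052 0.   ]
```

View pics/s6.png

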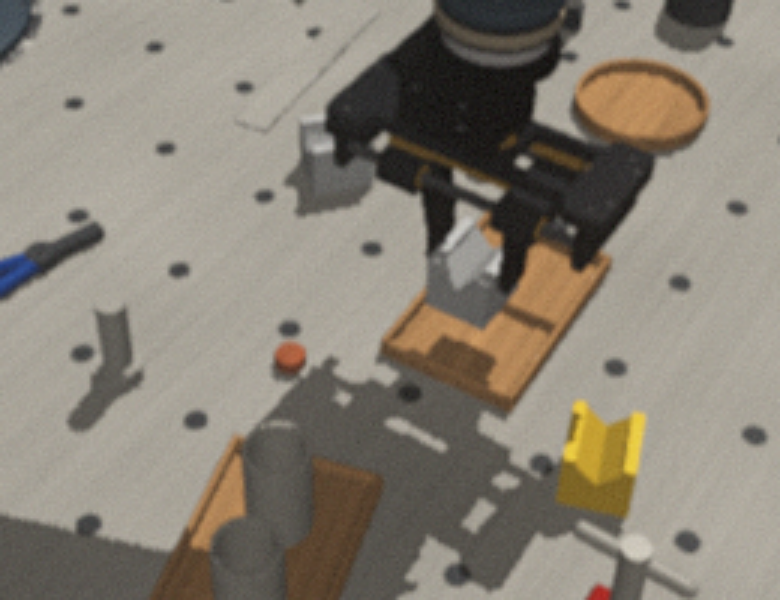

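>>> servo_tool(
  xyz=[
    [0, 0, 18],
    [0, 0, 32],
    [0, 0, 40],
    [0, 0, 44],
    [0, 0, 44],
  ],
  twist=[
    [0, 0, 0],
    [0, 0, 0],
    [0, 0, 0],
    [0, 0, 0],
    [0, 0, 0],
  ],
  jaw=[1, 1, 1, 1, 1],
)

```text
time: 19.53
tcp_pos: [0.6106, -0.041, -0.0039]
orientation: [0.698, 0.716, -0.0, -0.0]
wrist_force: [-0.2, 0.5, -1.4]
gripper_width: 0.0439
grasp_force: 25.0
```

>>> servo_tool(
  xyz=[
    [0, 0, 0],
    [0, 0, 0],
    [0, 0, 0],
    [0, 0, 0],
    [0, 0, 0],
  ],
  twist=[
    [0, 0, 0],
    [0, 0, 0],
    [0, 0, 0],
    [0, 0, 0],
    [0, 0, 0],
  ],
  jaw=[0, 0, 0, 0, 0],
)

```text
time: 19.95
tcp_pos: [0.6111, -0.0409, -0.0033]
orientation: [0.698, 0.716, 0.0, 0.0]
wrist_force: [-0.3, 1.4, 0.4]
gripper_width: 0.0692
grasp_force: 0.0
```

>>> servo_tool(
  xyz=[
    [0, 0, 0],
    [0, 0, -20],
    [0, 0, -55],
    [0, 0, -90],
    [0, 0, -124],
  ],
  twist=[
    [0, 0, 0],
    [0, 0, 0],
    [0, 0, 0],
    [0, 0, 0],
    [0, 0, 0],
  ],
  jaw=[0, 0, 0, 0, 0],
)

```text
time: 20.37
tcp_pos: [0.6103, -0.0411, 0.1214]
orientation: [0.698, 0.716, -0.0, -0.0]
wrist_force: [1.1, -0.4, 0.2]
gripper_width: 0.0863
grasp_force: 0.0
```

>>> servo_tool(
  xyz=[
    [17, -30, 0],
    [34, -61, 0],
    [51, -91, 0],
    [68, -122, 0],
    [85, -152, 0],
  ],
  twist=[
    [0, 0, 0.12],
    [0, 0, 0.24],
    [0, 0, 0.36],
    [0, 0, 0.48],
    [0, 0, 0.6],
  ],
  jaw=[0, 0, 0, 0, 0],
)

```text
time: 20.78
tcp_pos: [0.4555, 0.0402, 0.12]
orientation: [0.879, 0.477, -0.0, -0.0]
wrist_force: [-0.1, 0.8, 0.1]
gripper_width: 0.087
grasp_force: 0.0
```

>>> servo_tool(
  xyz=[
    [-3, -33, 0],
    [-3, -33, 0],
    [-3, -33, 15],
    [-3, -33, 35],
    [-3, -33, 50],
  ],
  twist=[
    [0, 0, 0.1],
    [0, 0, 0.1],
    [0, 0, 0.1],
    [0, 0, 0.1],
    [0, 0, 0.1],
  ],
  jaw=[0, 0, 0, 0, 0],
)

```text
time: 21.2
tcp_pos: [0.4283, 0.0553, 0.0697]
orientation: [0.9, 0.436, 0.001, -0.0]
wrist_force: [-0.5, -0.3, -0.4]
gripper_width: 0.0867
grasp_force: 0.0
```

```bash
python3 look.py w7 v_block_a
```

```text
[0.4262 0.0546 0.0675] [0.476 0.118 0.27 ] [np.float64(-0.8), np.float64(0.27), np.float64(0.68), np.float64(2.24), np.float64(-0.26), np.float64(0.71), np.float64(-0.61)]
v_block_a 0.93 [590. 188.] [ 0.6126 -0.0429  0.    ]
 box 0.76 [552. 144. 640. 248.]
 box 0.56 [282. 205. 349. 287.]
```

View pics/w7.png

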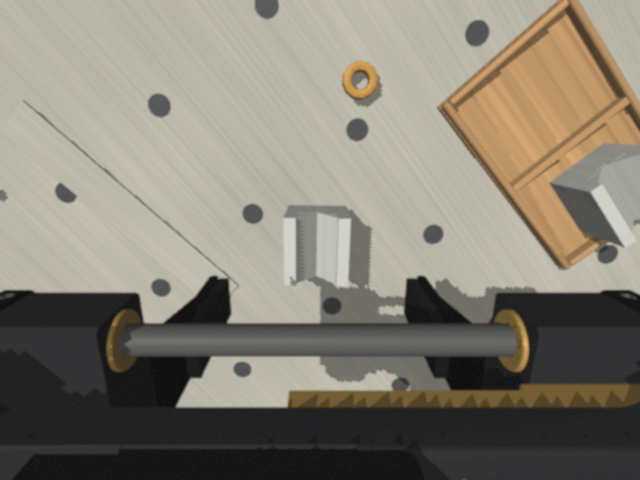

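>>> servo_tool(
  xyz=[
    [0, 0, 25],
    [0, 0, 50],
    [0, 0, 68],
    [0, 0, 80],
    [0, 0, 80],
  ],
  twist=[
    [0, 0, 0],
    [0, 0, 0],
    [0, 0, 0],
    [0, 0, 0],
    [0, 0, 0],
  ],
  jaw=[0, 0, 0, 0, 0.3],
)

```text
time: 21.77
tcp_pos: [0.4276, 0.0546, -0.0107]
orientation: [0.9, 0.435, -0.001, -0.0]
wrist_force: [0.7, -0.1, 0.3]
gripper_width: 0.0846
grasp_force: 0.0
```

>>> servo_tool(
  xyz=[
    [0, 0, 0],
    [0, 0, 0],
    [0, 0, 0],
    [0, 0, 0],
    [0, 0, 0],
  ],
  twist=[
    [0, 0, 0],
    [0, 0, 0],
    [0, 0, 0],
    [0, 0, 0],
    [0, 0, 0],
  ],
  jaw=[1, 1, 1, 1, 1],
)

```text
time: 22.18
tcp_pos: [0.4286, 0.0552, -0.0092]
orientation: [0.9, 0.435, 0.001, 0.0]
wrist_force: [0.3, -0.5, -0.9]
gripper_width: 0.0551
grasp_force: 0.0
```

>>> servo_tool(
  xyz=[
    [0, 0, 0],
    [0, 0, 0],
    [0, 0, 0],
    [0, 0, 0],
    [0, 0, 0],
  ],
  twist=[
    [0, 0, 0],
    [0, 0, 0],
    [0, 0, 0],
    [0, 0, 0],
    [0, 0, 0],
  ],
  jaw=[1, 1, 1, 1, 1],
)

```text
time: 22.6
tcp_pos: [0.428, 0.0552, -0.0096]
orientation: [0.9, 0.435, 0.0, -0.0]
wrist_force: [-1.6, 0.2, 6.6]
gripper_width: 0.0437
grasp_force: 25.0
```

>>> servo_tool(
  xyz=[
    [0, 0, -10],
    [0, 0, -40],
    [0, 0, -70],
    [0, 0, -100],
    [0, 0, -130],
  ],
  twist=[
    [0, 0, 0],
    [0, 0, 0],
    [0, 0, 0],
    [0, 0, 0],
    [0, 0, 0],
  ],
  jaw=[1, 1, 1, 1, 1],
)

```text
time: 23.02
tcp_pos: [0.4272, 0.0542, 0.1214]
orientation: [0.901, 0.435, -0.001, 0.0]
wrist_force: [0.8, 0.2, -2.4]
gripper_width: 0.0435
grasp_force: 25.0
```

>>> servo_tool(
  xyz=[
    [16, 25, 0],
    [33, 50, 0],
    [50, 76, 0],
    [66, 101, 0],
    [83, 126, 0],
  ],
  twist=[
    [0, 0, -0.12],
    [0, 0, -0.24],
    [0, 0, -0.36],
    [0, 0, -0.48],
    [0, 0, -0.6],
  ],
  jaw=[1, 1, 1, 1, 1],
)

```text
time: 23.43
tcp_pos: [0.5789, 0.0414, 0.1202]
orientation: [0.73, 0.684, -0.0, -0.0]
wrist_force: [-0.3, -0.2, -2.2]
gripper_width: 0.0439
grasp_force: 25.0
```

>>> servo_tool(
  xyz=[
    [0, 20, 0],
    [0, 31, 0],
    [0, 31, 20],
    [0, 31, 45],
    [0, 31, 70],
  ],
  twist=[
    [0, 0, -0.09],
    [0, 0, -0.097],
    [0, 0, -0.097],
    [0, 0, -0.097],
    [0, 0, -0.097],
  ],
  jaw=[1, 1, 1, 1, 1],
)

```text
time: 23.85
tcp_pos: [0.6094, 0.0392, 0.0498]
orientation: [0.698, 0.716, 0.0, 0.0]
wrist_force: [0.4, 0.4, -2.4]
gripper_width: 0.0436
grasp_force: 25.0
```

>>> servo_tool(
  xyz=[
    [0, 0, 20],
    [0, 0, 36],
    [0, 0, 48],
    [0, 0, 54],
    [0, 0, 54],
  ],
  twist=[
    [0, 0, 0],
    [0, 0, 0],
    [0, 0, 0],
    [0, 0, 0],
    [0, 0, 0],
  ],
  jaw=[1, 1, 1, 1, 1],
)

```text
time: 24.27
tcp_pos: [0.6087, 0.0392, -0.0041]
orientation: [0.698, 0.716, -0.001, -0.0]
wrist_force: [0.8, 0.8, -2.1]
gripper_width: 0.0438
grasp_force: 25.0
```

>>> servo_tool(
  xyz=[
    [0, 0, 0],
    [0, 0, 0],
    [0, 0, 0],
    [0, 0, 0],
    [0, 0, 0],
  ],
  twist=[
    [0, 0, 0],
    [0, 0, 0],
    [0, 0, 0],
    [0, 0, 0],
    [0, 0, 0],
  ],
  jaw=[0, 0, 0, 0, 0],
)

```text
time: 24.68
tcp_pos: [0.6096, 0.0396, -0.0033]
orientation: [0.698, 0.716, 0.0, 0.0]
wrist_force: [-0.5, -0.1, -0.3]
gripper_width: 0.0693
grasp_force: 0.0
```

>>> servo_tool(
  xyz=[
    [0, 0, 0],
    [0, 0, -20],
    [0, 0, -55],
    [0, 0, -90],
    [0, 0, -124],
  ],
  twist=[
    [0, 0, 0],
    [0, 0, 0],
    [0, 0, 0],
    [0, 0, 0],
    [0, 0, 0],
  ],
  jaw=[0, 0, 0, 0, 0],
)

```text
time: 25.1
tcp_pos: [0.6089, 0.0393, 0.1215]
orientation: [0.698, 0.716, -0.0, -0.0]
wrist_force: [0.4, 0.3, -0.8]
gripper_width: 0.0865
grasp_force: 0.0
```

>>> servo_tool(
  xyz=[
    [-32, -25, 0],
    [-64, -50, 0],
    [-96, -75, 0],
    [-128, -100, 0],
    [-160, -125, 0],
  ],
  twist=[
    [0, 0, 0],
    [0, 0, 0],
    [0, 0, 0],
    [0, 0, 0],
    [0, 0, 0],
  ],
  jaw=[0, 0, 0, 0, 0],
)

```text
time: 25.52
tcp_pos: [0.4872, -0.125, 0.1204]
orientation: [0.698, 0.717, 0.0, 0.0]
wrist_force: [0.5, -0.7, 0.4]
gripper_width: 0.0872
grasp_force: 0.0
```

>>> servo_tool(
  xyz=[
    [-32, -25, 0],
    [-68, -55, 0],
    [-68, -55, 10],
    [-68, -55, 20],
    [-68, -55, 20],
  ],
  twist=[
    [0, 0, 0],
    [0, 0, 0],
    [0, 0, 0],
    [0, 0, 0],
    [0, 0, 0],
  ],
  jaw=[0, 0, 0, 0, 0],
)

```text
time: 25.93
tcp_pos: [0.4344, -0.1922, 0.0986]
orientation: [0.698, 0.716, -0.0, -0.001]
wrist_force: [-0.5, 0.7, 0.2]
gripper_width: 0.0871
grasp_force: 0.0
```

```bash
python3 look.py w8 bolt;python3 - <<'E'
from h import *
p=eyes.camera("scene")
for n in("v_block_a","shell_a","bolt","round_dish","square"):
    for r in models.mark_of(p,n): print(n,round(r["p"],2),w(p,r["location"],0).round(3))
E
```

```text
[ 0.4354 -0.1918  0.0992] [ 0.432 -0.113  0.299] [np.float64(-0.21), np.float64(0.29), np.float64(0.65), np.float64(2.11), np.float64(-0.24), np.float64(0.82), np.float64(0.6)]
bolt 0.88 [315. 235.] [ 0.4318 -0.2004  0.    ]
bolt 0.56 [498. 275.] [ 0.5967 -0.2335  0.    ]
 box 0.61 [298. 215. 336. 273.]
v_block_a 0.81 [ 0.737 -0.095  0.   ]
v_block_a 0.79 [ 0.61  -0.035 -0.   ]
v_block_a 0.66 [0.597 0.054 0.   ]
v_block_a 0.55 [0.239 0.271 0.   ]
shell_a 0.85 [ 0.592 -0.233  0.   ]
shell_a 0.7 [0.601 0.002 0.   ]
bolt 0.6 [ 0.431 -0.198  0.   ]
round_dish 0.63 [0.594 0.263 0.   ]
square 0.61 [0.46  0.332 0.   ]
square 0.58 [ 0.427 -0.196  0.   ]
square 0.53 [ 0.606 -0.264  0.   ]
```

>>> servo_tool(
  xyz=[
    [-4, -1, 25],
    [-4, -1, 55],
    [-4, -1, 78],
    [-4, -1, 92],
    [-4, -1, 92],
  ],
  twist=[
    [0, 0, 0],
    [0, 0, 0],
    [0, 0, 0],
    [0, 0, 0],
    [0, 0, 0],
  ],
  jaw=[0, 0, 0, 0, 0.3],
)

```text
time: 26.8
tcp_pos: [0.4324, -0.1962, 0.0058]
orientation: [0.698, 0.717, -0.001, -0.002]
wrist_force: [-1.4, -0.1, 1.7]
gripper_width: 0.0848
grasp_force: 0.0
```

>>> servo_tool(
  xyz=[
    [0, 0, 0],
    [0, 0, 0],
    [0, 0, 0],
    [0, 0, 0],
    [0, 0, 0],
  ],
  twist=[
    [0, 0, 0],
    [0, 0, 0],
    [0, 0, 0],
    [0, 0, 0],
    [0, 0, 0],
  ],
  jaw=[1, 1, 1, 1, 1],
)

```text
time: 27.22
tcp_pos: [0.4351, -0.1973, 0.009]
orientation: [0.698, 0.716, 0.001, 0.001]
wrist_force: [-0.1, -0.2, -0.5]
gripper_width: 0.0549
grasp_force: 0.0
```

>>> servo_tool(
  xyz=[
    [0, 0, 0],
    [0, 0, 0],
    [0, 0, 0],
    [0, 0, 0],
    [0, 0, 0],
  ],
  twist=[
    [0, 0, 0],
    [0, 0, 0],
    [0, 0, 0],
    [0, 0, 0],
    [0, 0, 0],
  ],
  jaw=[1, 1, 1, 1, 1],
)

```text
time: 27.63
tcp_pos: [0.4344, -0.1972, 0.0081]
orientation: [0.698, 0.716, -0.0, -0.0]
wrist_force: [-0.9, 0.5, 0.3]
gripper_width: 0.0216
grasp_force: 0.6
```

>>> servo_tool(
  xyz=[
    [0, 0, 0],
    [0, 0, 0],
    [0, 0, 0],
    [0, 0, 0],
    [0, 0, 0],
  ],
  twist=[
    [0, 0, 0],
    [0, 0, 0],
    [0, 0, 0],
    [0, 0, 0],
    [0, 0, 0],
  ],
  jaw=[1, 1, 1, 1, 1],
)

```text
time: 28.05
tcp_pos: [0.4342, -0.1971, 0.008]
orientation: [0.698, 0.716, -0.0, -0.0]
wrist_force: [-0.6, 0.1, -0.6]
gripper_width: 0.0191
grasp_force: 24.9
```

>>> servo_tool(
  xyz=[
    [0, 0, -10],
    [0, 0, -35],
    [0, 0, -65],
    [0, 0, -95],
    [0, 0, -112],
  ],
  twist=[
    [0, 0, 0],
    [0, 0, 0],
    [0, 0, 0],
    [0, 0, 0],
    [0, 0, 0],
  ],
  jaw=[1, 1, 1, 1, 1],
)

```text
time: 28.47
tcp_pos: [0.4356, -0.1981, 0.1233]
orientation: [0.698, 0.716, 0.001, 0.002]
wrist_force: [-0.1, 0.0, -3.0]
gripper_width: 0.0192
grasp_force: 24.9
```

>>> servo_tool(
  xyz=[
    [25, 9, 0],
    [55, 20, 0],
    [85, 31, 0],
    [120, 43, 0],
    [155, 55, 0],
  ],
  twist=[
    [0, 0, 0],
    [0, 0, 0],
    [0, 0, 0],
    [0, 0, 0],
    [0, 0, 0],
  ],
  jaw=[1, 1, 1, 1, 1],
)

```text
time: 28.88
tcp_pos: [0.4854, -0.0396, 0.1208]
orientation: [0.698, 0.716, 0.0, 0.0]
wrist_force: [0.1, 0.0, -2.4]
gripper_width: 0.0192
grasp_force: 24.9
```

>>> servo_tool(
  xyz=[
    [32, 11, 0],
    [64, 23, 0],
    [96, 34, 0],
    [126, 45, 0],
    [155, 55, 0],
  ],
  twist=[
    [0, 0, 0],
    [0, 0, 0],
    [0, 0, 0],
    [0, 0, 0],
    [0, 0, 0],
  ],
  jaw=[1, 1, 1, 1, 1],
)

```text
time: 29.3
tcp_pos: [0.5363, 0.1176, 0.1206]
orientation: [0.697, 0.717, 0.0, 0.0]
wrist_force: [0.3, -0.1, -2.2]
gripper_width: 0.0191
grasp_force: 24.9
```

>>> servo_tool(
  xyz=[
    [32, 11, 0],
    [64, 23, 0],
    [96, 34, 0],
    [126, 45, 0],
    [150, 55, 0],
  ],
  twist=[
    [0, 0, 0],
    [0, 0, 0],
    [0, 0, 0],
    [0, 0, 0],
    [0, 0, 0],
  ],
  jaw=[1, 1, 1, 1, 1],
)

```text
time: 29.72
tcp_pos: [0.5869, 0.2704, 0.1203]
orientation: [0.697, 0.717, 0.0, -0.0]
wrist_force: [1.5, 0.0, -2.9]
gripper_width: 0.0191
grasp_force: 24.9
```

>>> servo_tool(
  xyz=[
    [0, 0, 15],
    [0, 0, 35],
    [0, 0, 50],
    [0, 0, 60],
    [0, 0, 60],
  ],
  twist=[
    [0, 0, 0],
    [0, 0, 0],
    [0, 0, 0],
    [0, 0, 0],
    [0, 0, 0],
  ],
  jaw=[1, 1, 1, 1, 1],
)

```text
time: 30.13
tcp_pos: [0.5852, 0.2664, 0.0579]
orientation: [0.698, 0.716, -0.002, -0.001]
wrist_force: [-0.5, 0.0, -3.1]
gripper_width: 0.0194
grasp_force: 24.9
```

```bash
python3 - <<'E'
from h import *
p=eyes.camera("scene");s=manip.read_state();print(s["tcp_pos"],s["gripper_width"])
cv2.imwrite("pics/s9.png",cv2.resize(p["color"][130:380,240:500],(624,600)))
for n in("bolt","square","round_dish"):
    for r in models.mark_of(p,n): print(n,round(r["p"],2),w(p,r["location"],.05*(n[0]=='b')).round(3))
E
```

```text
[0.58629939 0.26664688 0.05938737] 0.019123667227823875
bolt 0.74 [0.58  0.278 0.05 ]
bolt 0.3 [ 0.631 -0.043  0.05 ]
square 0.9 [0.454 0.339 0.   ]
round_dish 0.86 [0.586 0.261 0.   ]
round_dish 0.37 [0.452 0.341 0.   ]
```

View pics/s9.png

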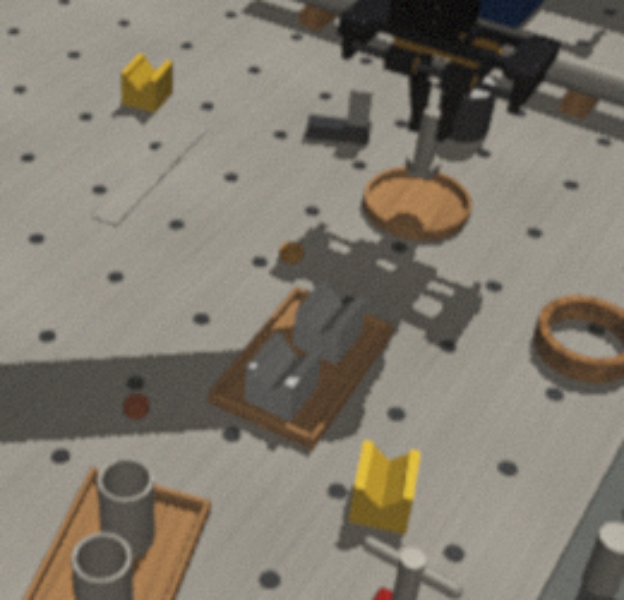

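>>> servo_tool(
  xyz=[
    [0, 0, 20],
    [0, 0, 34],
    [0, 0, 42],
    [0, 0, 46],
    [0, 0, 46],
  ],
  twist=[
    [0, 0, 0],
    [0, 0, 0],
    [0, 0, 0],
    [0, 0, 0],
    [0, 0, 0],
  ],
  jaw=[1, 1, 1, 1, 1],
)

```text
time: 30.75
tcp_pos: [0.5869, 0.2669, 0.0138]
orientation: [0.698, 0.716, -0.0, -0.0]
wrist_force: [0.6, -1.1, -2.8]
gripper_width: 0.0193
grasp_force: 25.0
```

>>> servo_tool(
  xyz=[
    [0, 0, 0],
    [0, 0, 0],
    [0, 0, 0],
    [0, 0, 0],
    [0, 0, 0],
  ],
  twist=[
    [0, 0, 0],
    [0, 0, 0],
    [0, 0, 0],
    [0, 0, 0],
    [0, 0, 0],
  ],
  jaw=[0, 0, 0, 0, 0],
)

```text
time: 31.17
tcp_pos: [0.5877, 0.2672, 0.0148]
orientation: [0.698, 0.716, 0.001, 0.0]
wrist_force: [0.5, 0.3, -0.1]
gripper_width: 0.0449
grasp_force: 0.0
```

>>> servo_tool(
  xyz=[
    [0, 0, 0],
    [0, 0, -20],
    [0, 0, -55],
    [0, 0, -90],
    [0, 0, -124],
  ],
  twist=[
    [0, 0, 0],
    [0, 0, 0],
    [0, 0, 0],
    [0, 0, 0],
    [0, 0, 0],
  ],
  jaw=[0, 0, 0, 0, 0],
)

```text
time: 31.58
tcp_pos: [0.587, 0.2667, 0.1396]
orientation: [0.698, 0.716, -0.0, 0.0]
wrist_force: [1.1, -0.3, -0.8]
gripper_width: 0.0781
grasp_force: 0.0
```

>>> servo_tool(
  xyz=[
    [0, 0, -30],
    [0, 0, -60],
    [0, 0, -60],
    [0, 0, -60],
    [0, 0, -60],
  ],
  twist=[
    [0, 0, 0],
    [0, 0, 0],
    [0, 0, 0],
    [0, 0, 0],
    [0, 0, 0],
  ],
  jaw=[0, 0, 0, 0, 0],
)

```text
time: 32.0
tcp_pos: [0.5865, 0.2669, 0.1975]
orientation: [0.698, 0.716, -0.0, -0.0]
wrist_force: [-0.0, -0.1, -0.8]
gripper_width: 0.0869
grasp_force: 0.0
```

```bash
python3 - <<'E'
from h import *
p=eyes.camera("scene")
cv2.imwrite("pics/s10.png",cv2.resize(p["color"][150:430,220:500],(600,600)))
for n in("v_block_a","shell_a","bolt","square"):
    for r in models.mark_of(p,n): print(n,round(r["p"],2),w(p,r["location"],.005).round(3))
E
```

```text
v_block_a 0.93 [0.605 0.045 0.005]
v_block_a 0.76 [ 0.74  -0.093  0.005]
v_block_a 0.68 [ 0.618 -0.039  0.005]
v_block_a 0.55 [0.223 0.285 0.005]
shell_a 0.76 [ 0.601 -0.231  0.005]
shell_a 0.69 [ 0.618 -0.295  0.005]
bolt 0.67 [0.578 0.275 0.005]
```

View pics/s10.png

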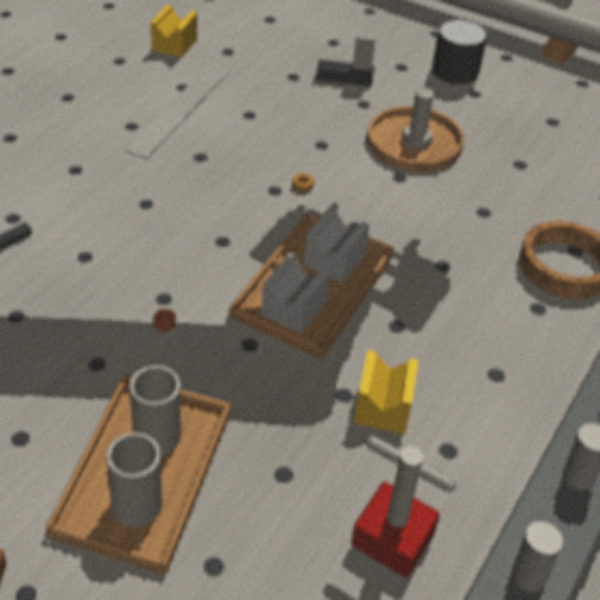

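All five parts are upright in their trays: the bolt at (418,135) in the dish, a V-block in each bay at (297,290) and (335,240), and the shells at (155,410) and (133,480). The square has not moved.

```bash
python3 -c "
from workcell import manip
print(manip.finish_job())"
```

```text
the job is handed in; nothing more can be done
None
```

I handed the job in at about 32 s of the 128 s allowed, with both V-blocks, both shells and the bolt upright in their trays and the square unmoved in the last camera view. The hand-in returned no verdict, so whether it passed is not confirmed.

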